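# Shut the ring guard and hold the dividing knob on the third click

## Robot

A 7-joint arm with a two-finger parallel gripper is mounted at the origin on the work surface. World frame = base frame: x ahead of the robot, y to its left, z up, the work surface at z = 0. Lengths are in m, angles in rad, forces in N, time in s.
With the tool pointing down it reaches from about 0.4 to 0.9 m from the base axis. Payload 5.5 kg.
Tool frame: the origin (TCP) lies midway between the tips of the shut fingers; the grasp point (between the pads) lies tcp_to_grasp behind it (tcp_to_grasp is the distance from the TCP to the grasp point, in m); z points along the fingers, y is the line along which they close (so a half turn about z gives the same grasp; the last joint's range is limited). The gripper opens to 92 mm and grips with 3 to 60 N. Pads are 19 mm wide; open, the fingers measure 130 mm over their backs; the gripper's body (75 mm by 190 mm) begins 47 mm behind the grasp point.
Start: joints at [-1.041, 0.501, -0.427, 1.55, 0.221, 1.138, -0.21], TCP at [0.171, 0.627, 0.202] pointing down, gripper open.
Joint ranges: [-2.88, 2.88], [-0.31, 2.03], [-1.54, 1.56], [0.2, 2.42], [-1.41, 4.55], [0.19, 2.02], [-2.57, 2.57]. Speed limits (rad/s): [2.57, 2.57, 3.14, 3.14, 3.14, 3.14, 3.14].

## Interface

Orientations are given as a unit quaternion [x, y, z, w].
In Python, from plant import get_state, grab_frame, camera_params, hand_in, tcp_to_grasp gives the robot as it stands. The module is installed in compiled form; this text tells all that it offers.
- The arm moves only by the tool carry_out, never from a script. Its argument "increments" is a list of rows, each an object with "linear": the shift along the tool's x, y, z in mm, a list of three; "twist": the turn, a rotation vector about the tool's x, y, z in rad, a list of three. A call has 1 to 5 rows; each row is the pose to reach, as a shift and turn from the pose commanded when the call began, along the tool's axes at that moment; what a row does not reach only later rows make up. A row lasts 1/10 s, in which the tool goes at most 50 mm and 8.59 degrees, less where a joint would pass 70% of its speed; a pose out of reach is approached as far as the arm can. A call with a gripper value outside its range is refused whole. "jaw" is the gripper command: -1 is fully open, 1 is shut, values between are in proportion, set as the call begins (left out, the last holds). The fingers move at their own pace and stop on an object; the grip force is fixed at half the most. Time passes only in rows, so rows that repeat a pose let the fingers close. It gives the time, the measured TCP pose, the force, the opening and the grip force at its end, in the units of the state.
- get_state(): the state, without advancing time (a new reading comes with each control period).
- grab_frame(name): name is "side" or "top" or "wrist"; returns (picture, depth): 480x640x3 uint8, red, green, blue; 480x640 float32, m along the optical axis (not along the pixel's ray), 0 where there is no reading.
- camera_params(name): a dict with "camera_matrix" (3x3 intrinsics, pixels), "camera_from_world" (4x4, takes a point from world to camera coordinates); the wrist camera has in their place "T_tool_cam" (4x4, takes a point from camera to tool coordinates, whose origin is the TCP and whose axes are the flange's). Camera axes: x right, y down, z forward; pixel columns grow to the right and rows downward; lengths in m; the calibration is good to about 2 mm. The wrist camera is an equidistant fisheye: a pixel r from the principal point sees the ray r / f radians off the axis. A picture is of the moment at which its call begins: read the wrist's pose just before it. camera_params takes no time and is no camera call.
- hand_in(): hands the job in; it is judged then, once.
The state is a dict: "time_s": time; "joints": joint angles; "joint_velocities": joint speeds; "tau": joint torques, N m; "eef_pos": TCP position; "tool_rot": TCP orientation; "force": force on the tool from outside, world axes, zero at the start; "torque": the same for the moment, N m; "gripper_width": finger opening in m; "grasp_force": force on a finger pad.
Only numpy, scipy, OpenCV 4.12 (cv2) and the standard library are available. Lean on these libraries where they do the work, as an engineer would, in place of code of your own. Each camera call takes 0.05 s, during which the arm holds its last target. There are 200 camera calls.

## Task

On the green ring-dividing head, swing the orange guard flap shut over the ring until it lies flat and its tab has dropped behind the front rim. Then grip the red knob and turn it clockwise (seen from above), feeling the clicks, to the third click and no further, and finish while still gripping the knob and holding it there: it is sprung and runs back if let go. Leave the jar, the hammer and the stone tray where they are.

Things in the scene. Friction and masses are not known exactly. Their poses are not given: they have to be found in the camera images.
- dividing_head: Fixed green dividing head; origin on the bench under its middle, x away from its front, y to its left, z up. Foot plate 170 x 250 x 6 mm. Block 120 mm (x) by 220 mm (y), deck 55 mm high: right half (-y) solid with a dial and the red knob; left half (+y) an open chamber holding a ring, with a steel front rim (5 mm thick, 50 mm high) on the -x side and the guard hinged over it.
- guard (a joint): Guard flap angle, rad: 0 = shut, level, its tab behind the front rim; grows as it swings up and back (stop 1.75). Starts open at 1.1 to 1.55. The hinge is stiff: it stays at any angle and must be pushed all the way (about 1 N near the free edge).
- guard_hinge (a point): Middle of the guard's hinge line, 56 mm above the bench, at the chamber's far (+x) side; the line runs along the head's y. Turns with the guard: x from free edge to hinge, z out of the outer face (up when shut). Guard: orange frame with clear pane, 110 mm hinge to free edge, 104 mm wide, 4 mm thick, origin at mid thickness; a 17 mm deep tab hangs from the inner face at the free edge.
- guard_edge (a point): Middle of the guard's free edge, at mid thickness, 110 mm from the hinge; turns with the guard.
- index_knob (a joint): Red knob's angle, rad: 0 = at rest on its stop (its start); grows clockwise from above, to 1.9. Clicks every 22.5 degrees: 0.393, 0.785, third at 1.178; black dial marks at rest and at each click. A spring drives it back: 0.06 Nm at rest, 0.10 Nm at the third click; clicks add or take up to 0.045 Nm: resistance rises before a click and falls on entering it.
- knob_grip (a point): Centre of the knob's grip bar, on the vertical turning axis, 79 mm above the bench; turns with the knob. Bar 50 mm long (point x), 12 mm thick (y), from 64 to 94 mm above the bench, on a black skirt of 48 mm diameter (top at 64 mm). White pointer on its -x end. At rest the bar is turned 0.6 rad counter-clockwise from the head's x.
- flux_jar: Bystander: loose jar with an amber label band and white lid, 52 mm diameter, 55 mm high; origin under its middle.
- chasing_hammer: Bystander: loose hammer lying on the bench, about 220 mm long along its x, handle to -x; origin under its middle.
- stone_tray: Bystander: loose dark wooden tray with four pockets, 80 x 100 x 22 mm; origin under its middle.

How it is judged:
On the way, in this order (a step that is already met when the one before it is completed fails the run):
1. the guard is shut with its tab behind the rim, the knob still at rest (value of joint guard below 0.06 rad and value of joint index_knob below 0.2 rad), for 0.2 s.
2. the gripped knob passes the first click (value of joint guard below 0.06 rad and contact force between the fingers and index_knob above 3 N and value of joint index_knob above 0.45 rad).
3. the gripped knob reaches the third click (value of joint guard below 0.06 rad and contact force between the fingers and index_knob above 3 N and value of joint index_knob between 1.03 and 1.33 rad), for 0.3 s.
At the end, for the whole second after the job is handed in: The guard is shut (under 0.06 rad), the knob is still and within 0.15 rad of the third click (1.178 rad), the fingers still grip it with more than 3 N, and jar, hammer and tray are within 30 mm of where they began (all of step 3 and velocity of joint index_knob between -0.1 and 0.1 rad/s and distance of each of flux_jar, chasing_hammer, stone_tray from where it was at the start of the episode below 0.03 m); the arm keeps its last pose, push and grip.
It fails at once if the knob was turned on towards the fourth click (value of joint index_knob above 1.4 rad).
It fails at once if the knob was turned before the guard was shut (value of joint index_knob above 0.25 rad and value of joint guard above 0.12 rad).
It fails at once if the flux jar was disturbed (distance of flux_jar from where it was at the start of the episode above 0.03 m).
It fails at once if the chasing hammer was disturbed (distance of chasing_hammer from where it was at the start of the episode above 0.03 m).
It fails at once if the stone tray was disturbed (distance of stone_tray from where it was at the start of the episode above 0.03 m).
It also fails if it takes over 59 s, if anything falls off the work surface, if the arm or the gripper's body presses on something with over 40 N, if the wrist force passes 120 N, or if a joint passes its speed limit or range.

## Working session

There is one attempt and no reset: what is moved stays moved. The work goes in short steps, Python scripts to look and compute and a tool call to move; the robot and the scene stay as the last step left them, time stands still between calls to the robot, and variables do not carry over. Pictures are saved under pics/ and viewed, at most 10 in all, crops included, and the job is handed in when it is done.

Besides the shell and the picture viewer there is one more tool, called after ">>>" by a JSON object that holds its "fn" and its "kwargs". carry_out: Moves the arm, as the interface text tells. Its arguments: {"type":"object","properties":{"increments":{"type":"array","items":{"type":"object","properties":{"linear":{"type":"array","items":{"type":"number"}},"twist":{"type":"array","items":{"type":"number"}}}}},"jaw":{"type":"number"}},"required":["increments"]}

```bash
mkdir -p pics
python3 - <<'E'
from plant import *
import cv2,numpy as np
s=get_state();print(s, tcp_to_grasp if not callable(tcp_to_grasp) else tcp_to_grasp())
for n in("side","top"):
    p,d=grab_frame(n);cv2.imwrite(f"pics/{n}0.png",p[:,:,::-1]);np.savez(f"{n}0.npz",p=p,d=d)
    print(n,camera_params(n))
print(camera_params("wrist"))
E
```

```text
{'time_s': 0.0, 'joints': array([-1.04080334,  0.50187486, -0.42681532,  1.55144971,  0.22080813,
        1.13830141, -0.2102919 ]), 'joint_velocities': array([-3.01119112e-04, -1.59422383e-03, -6.95370703e-04, -1.35460449e-03,
        1.63981410e-03,  1.92418996e-05,  1.37579681e-04]), 'tau': array([ 3.02795106e-04, -5.66608894e+01, -5.81641808e+00, -2.79122490e+01,
       -6.86308416e-02,  3.06199689e-02,  1.84704854e-04]), 'eef_pos': array([0.17119442, 0.62626847, 0.20096373]), 'tool_rot': array([ 1.32957808e-01,  9.91121209e-01, -9.71028972e-04, -1.69052616e-04]), 'force': array([-0.07465906,  0.71241012,  0.8171498 ]), 'torque': array([-0.0046044 ,  0.03166701, -0.01070939]), 'grasp_force': 0.0, 'gripper_width': 0.09179632595068901} 0.0188
side {'camera_matrix': array([[461.58034639,   0.        , 321.60388896],
       [  0.        , 461.58034639, 243.01731187],
       [  0.        ,   0.        ,   1.        ]]), 'camera_from_world': array([[ 0.83515728, -0.54974039, -0.01725752, -0.38636579],
       [-0.43457076, -0.64031067, -0.63336443,  0.29931906],
       [ 0.33713583,  0.
[... 372 characters left out ...]
617328, -0.15600221, -0.20535946,  0.51472295],
       [ 0.2019961 ,  0.03728911, -0.9786762 ,  0.93216696],
       [ 0.        ,  0.        ,  0.        ,  1.        ]])}
{'camera_matrix': array([[371.64829954,   0.        , 323.97279779],
       [  0.        , 371.64829954, 243.87482904],
       [  0.        ,   0.        ,   1.        ]]), 'T_tool_cam': array([[-6.69224924e-05, -9.61195441e-01, -2.75868301e-01,
         7.33500818e-02],
       [ 9.99999948e-01,  2.28101102e-05, -3.22064777e-04,
         8.34077428e-04],
       [ 3.15859782e-04, -2.75868308e-01,  9.61195389e-01,
        -1.83243842e-01],
       [ 0.00000000e+00,  0.00000000e+00,  0.00000000e+00,
         1.00000000e+00]])}
```

View pics/side0.png

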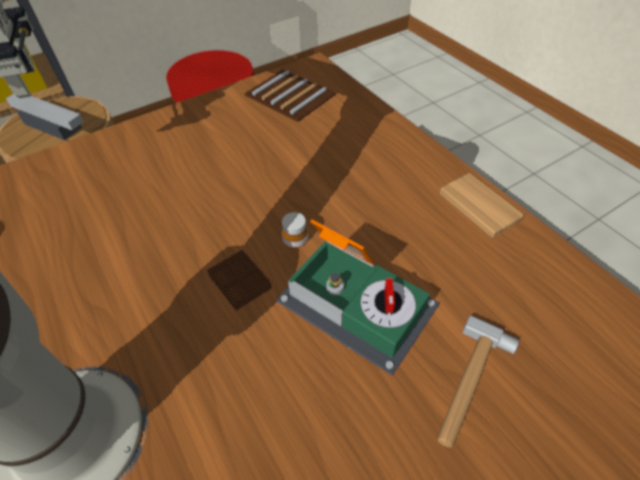

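View pics/top0.png

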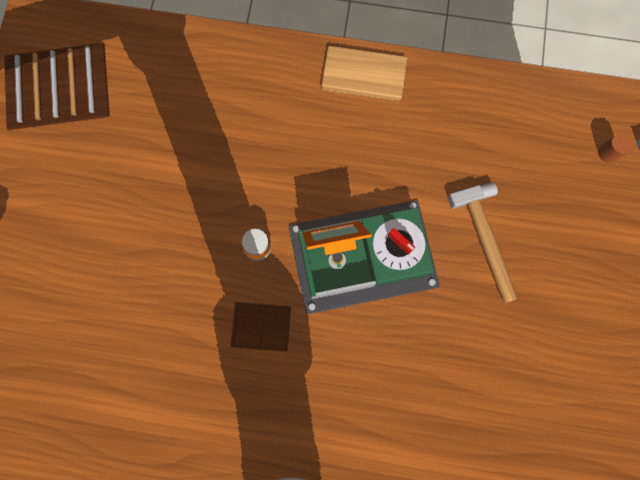

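The top view shows the head's corner bolts at about (296,229), (414,205), (432,283) and (312,307). The dial is near (399,244), the raised guard near (338,237), the jar at (256,244), the tray at (261,327) and the hammer on the right. Next I measure the head.

```bash
cat > h.py <<'E'
import numpy as np,cv2
from plant import *
def pts(n,d,m):
    c=camera_params(n);K=c["camera_matrix"];T=np.linalg.inv(c["camera_from_world"])
    v,u=np.nonzero(m&(d>0));z=d[v,u]
    P=np.stack([(u-K[0,2])/K[0,0]*z,(v-K[1,2])/K[1,1]*z,z],1)
    return P@T[:3,:3].T+T[:3,3]
def plane(n,uv,z):
    c=camera_params(n);K=c["camera_matrix"];T=np.linalg.inv(c["camera_from_world"])
    r=np.c_[np.asarray(uv,float),np.ones(len(uv))]@np.linalg.inv(K).T@T[:3,:3].T
    o=T[:3,3];return o+r*((z-o[2])/r[:,2])[:,None]
E
python3 - <<'E'
from h import *
np.set_printoptions(precision=4,suppress=True)
f=np.load("top0.npz");p,d=f["p"].astype(int),f["d"]
b=plane("top",[(296,229),(414,205),(432,283),(312,307)],.008);print(b,b.mean(0))
R,G,B=p[...,0],p[...,1],p[...,2]
box=np.zeros(R.shape,bool);box[190:320,285:445]=1
w=(p.min(2)>170)&box; w[:,:360]=0
q=pts("top",d,w);q=q[(abs(q[:,2]-.057)<.006)];print("dial",len(q),(q.min(0)+q.max(0))/2,np.median(q,0))
for n in("top","side"):
    f=np.load(n+"0.npz");pp,dd=f["p"].astype(int),f["d"];r,g,bb=pp[...,0],pp[...,1],pp[...,2]
    red=(r>120)&(g<60)&(bb<60)
    q=pts(n,dd,red);q=q[(q[:,0]>.3)&(q[:,2]>.05)&(q[:,2]<.12)];print("knob",len(q),q.mean(0),q.min(0),q.max(0))
    t=q[q[:,2]>.088];print(" top",len(t),t.mean(0), np.linalg.eigh(np.cov(t[:,:2].T)))
    o=(r>180)&(g>70)&(g<170)&(bb<60);q=pts(n,dd,o);q=q[(q[:,2]>.03)&(q[:,2]<.25)&(q[:,0]<.8)];print("orange",len(q),q.min(0),q.max(0))
    top=q[q[:,2]>q[:,2].max()-.01];print(top.mean(0),top.min(0),top.max(0))
m=box&(G>R+15)&(G>B+5);q=pts("top",d,m);q=q[abs(q[:,2]-.055)<.004]
print("deck",len(q),cv2.minAreaRect(q[:,:2].astype(np.float32)))
o=(R-B>60)&(abs(G-B)<25)
for nm,uv in(("jar",(256,240)),("tray",(261,327)),("hamhead",(473,196))):
    u,v=uv;mm=np.zeros_like(box);mm[v-3:v+4,u-3:u+4]=1;print(nm,pts("top",d,mm).mean(0))
E
```

```text
[[ 0.537   0.0815  0.008 ]
 [ 0.6181 -0.1302  0.008 ]
 [ 0.4767 -0.1806  0.008 ]
 [ 0.3985  0.0291  0.008 ]] [ 0.5076 -0.05    0.008 ]
dial 1143 [ 0.5103 -0.0992  0.0566] [ 0.5214 -0.1117  0.0566]
knob 259 [ 0.5285 -0.1017  0.0882] [ 0.5114 -0.1243  0.0642] [ 0.5446 -0.0824  0.099 ]
 top 169 [ 0.5303 -0.1016  0.0942] EighResult(eigenvalues=array([0.    , 0.0002]), eigenvectors=array([[-0.8078,  0.5895],
       [ 0.5895,  0.8078]]))
orange 442 [ 0.4735 -0.0551  0.034 ] [0.5362 0.0508 0.1596]
[0.4925 0.0015 0.1538] [ 0.4763 -0.0467  0.1497] [0.5144 0.0508 0.1596]
knob 209 [ 0.5244 -0.1099  0.09  ] [ 0.5093 -0.1296  0.0672] [ 0.5452 -0.0858  0.0978]
 top 152 [ 0.5281 -0.1052  0.094 ] EighResult(eigenvalues=array([0.    , 0.0002]), eigenvectors=array([[-0.7954,  0.6061],
       [ 0.6061,  0.7954]]))
orange 387 [ 0.4731 -0.0468  0.1013] [0.5136 0.0569 0.1581]
[ 0.4905 -0.0015  0.1529] [ 0.4731 -0.0468  0.1481] [0.5136 0.0501 0.1581]
deck 1869 ((0.508060872554779, -0.04881475865840912), (0.11921311169862747, 0.21913164854049683), 20.506486892700195)
jar [0.4955 0.1455 0.0554]
tray [0.3481 0.1135 0.0142]
hamhead [ 0.6471 -0.2333  0.0266]
```

```bash
cat >> h.py <<'E'
from scipy.spatial.transform import Rotation as Rr
import sys
PSI=.358;C=np.array([.508,-.049])
def head(x,y,z):
    c,s=np.cos(PSI),np.sin(PSI);return np.r_[C+[c*x-s*y,s*x+c*y],z]
def delta(p,yaw_y):
    "tool-frame shift (mm) and twist to TCP p with tool z down, tool y at yaw"
    s=get_state();R=Rr.from_quat(s["tool_rot"])
    y=np.array([np.cos(yaw_y),np.sin(yaw_y),0]);z=np.array([0,0,-1.])
    T=Rr.from_matrix(np.stack([np.cross(y,z),y,z],1))
    print("lin",np.round(R.inv().apply(p-s["eef_pos"])*1000,1),"twist",np.round((R.inv()*T).as_rotvec(),3),"j",np.round(s["joints"],2),"F",np.round(s["force"],1),s["time_s"])
E
python3 -c "
from h import *
delta(head(.06,.055,.22),PSI-np.pi/2)
f=np.load('side0.npz');p,d=f['p'].astype(int),f['d']
o=(p[...,0]>180)&(p[...,1]>70)&(p[...,1]<170)&(p[...,2]<60);q=pts('side',d,o);q=q[(q[:,2]>.03)&(q[:,2]<.25)&(q[:,0]<.8)]
h=(q[:,:2]-C)@np.array([[np.cos(PSI),-np.sin(PSI)],[np.sin(PSI),np.cos(PSI)]])
print(h.min(0),h.max(0),np.percentile(np.degrees(np.arctan2(q[:,2]-.056,.056-h[:,0])),[5,25,50,75,95]))
"
```

```text
lin [-519.4 -483.   -18.1] twist [-1.000e-03  2.000e-03  2.517e+00] j [-1.04  0.5  -0.43  1.55  0.22  1.14 -0.21] F [ 0.4 -0.5 -0.1] 0.1
[-0.01037475  0.00061777] [0.02837778 0.10357161] [55.19071005 57.44247862 60.29380821 62.28020808 63.43737451]
```

>>> {"fn": "carry_out", "kwargs": {"increments": [{"linear": [-34, -32, -15], "twist": [0, 0, 0.14]}, {"linear": [-68, -64, -30], "twist": [0, 0, 0.28]}, {"linear": [-102, -96, -40], "twist": [0, 0, 0.42]}, {"linear": [-136, -128, -40], "twist": [0, 0, 0.56]}, {"linear": [-170, -160, -40], "twist": [0, 0, 0.7]}], "jaw": 1}}

```text
time_s: 0.6
eef_pos: [0.2939, 0.4261, 0.2422]
tool_rot: [0.467, 0.884, 0.0, 0.0]
force: [0.9, 0.5, -0.3]
gripper_width: 0.0571
grasp_force: 0.0
```

```bash
python3 -c "
from h import *
delta(head(.06,.055,.22),PSI-np.pi/2)"
```

```text
lin [-474.   -19.3   22.1] twist [ 0.000e+00 -1.000e-03  1.811e+00] j [-0.79  0.2  -0.26  1.84  0.06  1.11 -0.47] F [ 0.9  0.5 -0.3] 0.6
```

>>> {"fn": "carry_out", "kwargs": {"increments": [{"linear": [-44, -2, 0], "twist": [0, 0, 0.14]}, {"linear": [-88, -4, 0], "twist": [0, 0, 0.28]}, {"linear": [-132, -6, 0], "twist": [0, 0, 0.42]}, {"linear": [-176, -8, 0], "twist": [0, 0, 0.56]}, {"linear": [-220, -10, 0], "twist": [0, 0, 0.7]}]}}

```text
time_s: 1.1
eef_pos: [0.4103, 0.2393, 0.2419]
tool_rot: [0.742, 0.67, -0.0, -0.0]
force: [0.2, 0.2, 0.4]
gripper_width: 0.0163
grasp_force: 0.0
```

```bash
python3 -c "
from h import *
delta(head(.06,.055,.22),PSI-np.pi/2)"
```

```text
lin [-201.   155.9   21.9] twist [-0.     0.     1.111] j [-0.56  0.11 -0.03  1.94  0.    1.09 -0.69] F [0.2 0.2 0.4] 1.1
```

>>> {"fn": "carry_out", "kwargs": {"increments": [{"linear": [-36, 28, 0], "twist": [0, 0, 0.14]}, {"linear": [-72, 56, 0], "twist": [0, 0, 0.28]}, {"linear": [-108, 84, 0], "twist": [0, 0, 0.42]}, {"linear": [-144, 112, 0], "twist": [0, 0, 0.56]}, {"linear": [-180, 140, 0], "twist": [0, 0, 0.7]}]}}

```text
time_s: 1.6
eef_pos: [0.5324, 0.0469, 0.2418]
tool_rot: [0.927, 0.375, -0.0, -0.0]
force: [0.7, 1.2, -0.6]
gripper_width: 0.0004
grasp_force: 0.0
```

```bash
python3 -c "
from h import *
delta(head(.06,.055,.22),PSI-np.pi/2)"
```

```text
lin [-7.2 25.5 21.8] twist [-0.     0.     0.411] j [-0.32  0.22  0.21  1.81 -0.05  1.11 -0.89] F [ 0.7  1.2 -0.6] 1.6
```

>>> {"fn": "carry_out", "kwargs": {"increments": [{"linear": [-3, 10, 0], "twist": [0, 0, 0.137]}, {"linear": [-6, 20, 0], "twist": [0, 0, 0.274]}, {"linear": [-7, 25.5, 0], "twist": [0, 0, 0.411]}, {"linear": [-7, 25.5, 22], "twist": [0, 0, 0.411]}, {"linear": [-7, 25.5, 22], "twist": [0, 0, 0.411]}]}}

```text
time_s: 2.1
eef_pos: [0.5425, 0.0252, 0.2173]
tool_rot: [0.984, 0.181, -0.003, -0.0]
force: [-0.9, 0.2, -0.1]
gripper_width: 0.0005
grasp_force: 0.0
```

Run:
```python
from h import *
delta(head(.06,.055,.151),PSI-np.pi/2)
p,d=grab_frame("wrist");cv2.imwrite("pics/w1.png",p[:,:,::-1])
```

```text
lin [ 2.   2.4 66.3] twist [-0.001  0.005  0.006] j [-0.33  0.27  0.27  1.82 -0.08  1.07 -1.23] F [-0.9  0.2 -0.1] 2.1
```

View pics/w1.png

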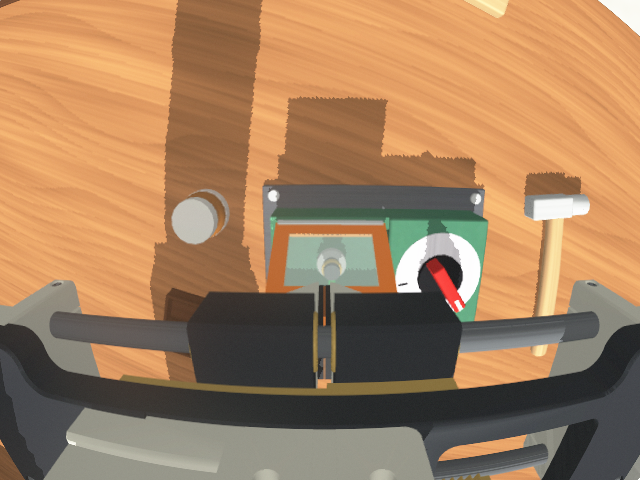

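The wrist view shows the shut fingers at (325,300), centred over the guard (frame columns 268–395). The knob is at (445,280), and the jar and hammer are clear.

>>> {"fn": "carry_out", "kwargs": {"increments": [{"linear": [2, 2, 35], "twist": [0, 0, 0]}, {"linear": [2, 2, 66], "twist": [0, 0, 0]}, {"linear": [-17, 2, 66], "twist": [0, 0, 0]}, {"linear": [-27, 2, 69], "twist": [0, 0, 0]}, {"linear": [-35, 2, 73], "twist": [0, 0, 0]}]}}

```text
time_s: 2.65
eef_pos: [0.5131, 0.011, 0.1478]
tool_rot: [0.983, 0.181, 0.001, -0.0]
force: [0.1, 0.5, -0.1]
gripper_width: 0.0002
grasp_force: 0.0
```

```bash
python3 -c "
from h import *
delta(head(.0067,.055,.134),PSI-np.pi/2)"
```

```text
lin [-19.1  -0.7  13.8] twist [ 0.    -0.002  0.006] j [-0.3   0.3   0.27  1.96 -0.1   0.89 -1.19] F [ 0.1  0.5 -0.1] 2.65
```

>>> {"fn": "carry_out", "kwargs": {"increments": [{"linear": [-12.5, 0, 7.5], "twist": [0, 0, 0]}, {"linear": [-24, 0, 16.5], "twist": [0, 0, 0]}, {"linear": [-34, 0, 27.5], "twist": [0, 0, 0]}, {"linear": [-42, 0, 39.5], "twist": [0, 0, 0]}, {"linear": [-48.5, 0, 53], "twist": [0, 0, 0]}]}}

```text
time_s: 3.15
eef_pos: [0.4668, -0.0072, 0.0953]
tool_rot: [0.984, 0.18, 0.001, -0.0]
force: [1.1, 0.6, 0.9]
gripper_width: 0.0005
grasp_force: 0.4
```

Run:
```python
from h import *
delta(head(-.032,.055,.058),PSI-np.pi/2)
p,d=grab_frame("side");cv2.imwrite("pics/s2.png",cv2.resize(p[180:400,240:480],None,fx=2.5,fy=2.5)[:,:,::-1])
```

```text
lin [-8.1 -1.4 37.3] twist [-0.    -0.001  0.004] j [-0.28  0.3   0.27  2.11 -0.12  0.74 -1.14] F [1.1 0.6 0.9] 3.15
```

View pics/s2.png

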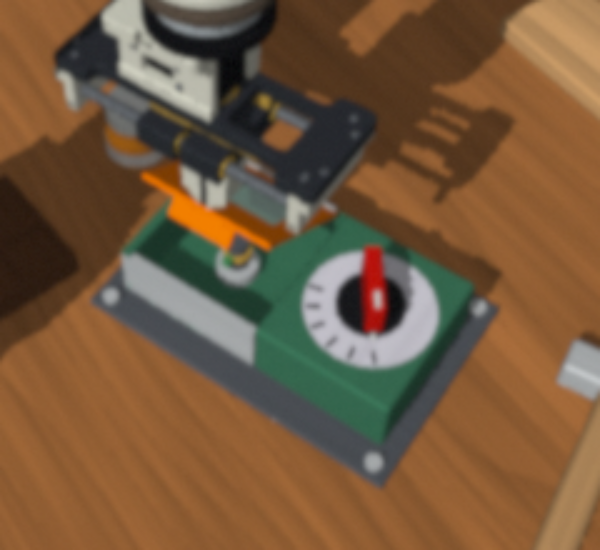

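The side crop shows the guard (orange, near (210,215)) half-way down with the fingers on its edge. I continue down.

>>> {"fn": "carry_out", "kwargs": {"increments": [{"linear": [-4, 0, 14], "twist": [0, 0, 0]}, {"linear": [-6, 0, 25], "twist": [0, 0, 0]}, {"linear": [-6.5, 0, 33], "twist": [0, 0, 0]}, {"linear": [-6.5, 0, 35], "twist": [0, 0, 0]}, {"linear": [-6.5, 0, 35], "twist": [0, 0, 0]}]}}

```text
time_s: 3.7
eef_pos: [0.4616, -0.0084, 0.0588]
tool_rot: [0.983, 0.181, -0.0, -0.0]
force: [-0.8, -0.6, 0.3]
gripper_width: 0.0003
grasp_force: 0.0
```

>>> {"fn": "carry_out", "kwargs": {"increments": [{"linear": [0, 0, 1], "twist": [0, 0, 0]}, {"linear": [0, 0, 3], "twist": [0, 0, 0]}, {"linear": [0, 0, 5], "twist": [0, 0, 0]}, {"linear": [0, 0, 5], "twist": [0, 0, 0]}]}}

```text
time_s: 4.1
eef_pos: [0.4615, -0.0085, 0.0539]
tool_rot: [0.983, 0.181, 0.0, 0.0]
force: [-0.1, -0.2, 1.4]
gripper_width: 0.0004
grasp_force: 0.1
```

>>> {"fn": "carry_out", "kwargs": {"increments": [{"linear": [0, 0, 2], "twist": [0, 0, 0]}, {"linear": [0, 0, 4], "twist": [0, 0, 0]}, {"linear": [0, 0, 4], "twist": [0, 0, 0]}]}}

```text
time_s: 4.4
eef_pos: [0.4613, -0.0085, 0.0497]
tool_rot: [0.984, 0.181, -0.0, -0.0]
force: [0.1, -0.2, 0.6]
gripper_width: 0.0002
grasp_force: 0.1
```

Run:
```python
from h import *
delta(head(-.032,.055,.058),PSI-np.pi/2)
p,d=grab_frame("side");cv2.imwrite("pics/s3.png",cv2.resize(p[200:380,260:460],None,fx=3,fy=3)[:,:,::-1])
```

```text
lin [-2.4 -0.7 -8.3] twist [-0.     0.     0.006] j [-0.25  0.38  0.25  2.15 -0.15  0.63 -1.1 ] F [ 0.1 -0.2  0.6] 4.4
```

View pics/s3.png

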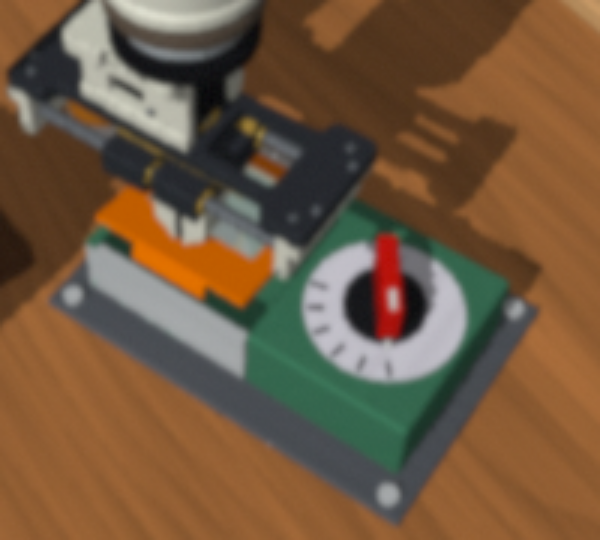

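The side crop shows the guard's front edge at about (170,270). It may still be above the rim, so I measure its height.

Run:
```python
from h import *
np.set_printoptions(precision=4,suppress=True)
Rm=np.array([[np.cos(PSI),-np.sin(PSI)],[np.sin(PSI),np.cos(PSI)]])
for n in("side","top"):
    p,d=grab_frame(n);p=p.astype(int)
    o=(p[...,0]>150)&(p[...,1]>60)&(p[...,1]<170)&(p[...,2]<70)&(p[...,0]-p[...,2]>130)
    q=pts(n,d,o);h=np.c_[(q[:,:2]-C)@Rm,q[:,2]]
    h=h[(abs(h[:,0])<.07)&(h[:,1]>-.005)&(h[:,1]<.115)&(h[:,2]>.02)&(h[:,2]<.15)]
    for a in np.arange(-.07,.07,.01):
        k=h[(h[:,0]>=a)&(h[:,0]<a+.01)]
        if len(k):print(n,round(a,3),len(k),np.percentile(k[:,2],[5,50,95]),k[:,1].min(),k[:,1].max())
```

```text
side -0.07 1 [0.1471 0.1471 0.1471] 0.05717412427909269 0.05717412427909269
side -0.06 332 [0.0624 0.0757 0.0784] 1.4660708486294404e-05 0.10279194279458456
side -0.05 257 [0.0736 0.0755 0.0772] 6.978810827344452e-05 0.1028899133724196
side -0.04 180 [0.0723 0.074  0.0756] 0.00015577789334485933 0.10430712906082801
side -0.03 70 [0.0709 0.0721 0.0737] 0.001997380619718994 0.10135958720495525
side -0.02 10 [0.0696 0.0708 0.0723] 0.00627243057590226 0.01231588087558481
top 0.03 3 [0.0602 0.0616 0.0619] 0.101487307051912 0.10361608654467537
top 0.04 4 [0.0592 0.0605 0.063 ] 0.10077173999990176 0.10290200592004173
```

The fingers went through the pane opening, and the guard is still at about 0.18 rad. I lift, move forward onto the front frame bar, and press there.

>>> {"fn": "carry_out", "kwargs": {"increments": [{"linear": [4, 0, -10], "twist": [0, 0, 0]}, {"linear": [4, 0, -40], "twist": [0, 0, 0]}, {"linear": [-5, 0, -46], "twist": [0, 0, 0]}, {"linear": [-16, 0, -46], "twist": [0, 0, 0]}, {"linear": [-16, 0, -40], "twist": [0, 0, 0]}]}}

```text
time_s: 5.05
eef_pos: [0.4448, -0.0147, 0.09]
tool_rot: [0.984, 0.18, -0.0, -0.0]
force: [0.1, 0.5, -0.3]
gripper_width: 0.0007
grasp_force: 0.0
```

>>> {"fn": "carry_out", "kwargs": {"increments": [{"linear": [0, 0, 6], "twist": [0, 0, 0]}, {"linear": [0, 0, 14], "twist": [0, 0, 0]}, {"linear": [0, 0, 22], "twist": [0, 0, 0]}, {"linear": [0, 0, 30], "twist": [0, 0, 0]}, {"linear": [0, 0, 30], "twist": [0, 0, 0]}]}}

```text
time_s: 5.55
eef_pos: [0.4452, -0.0142, 0.0584]
tool_rot: [0.983, 0.181, -0.002, -0.0]
force: [-0.4, -0.1, -0.1]
gripper_width: 0.0001
grasp_force: 0.0
```

>>> {"fn": "carry_out", "kwargs": {"increments": [{"linear": [0, 0, 3], "twist": [0, 0, 0]}, {"linear": [0, 0, 5], "twist": [0, 0, 0]}, {"linear": [0, 0, 5], "twist": [0, 0, 0]}]}}

```text
time_s: 5.85
eef_pos: [0.4465, -0.0142, 0.0549]
tool_rot: [0.984, 0.181, -0.0, -0.0]
force: [-0.2, 1.0, -0.6]
gripper_width: 0.0005
grasp_force: 0.0
```

```bash
cat > g.py <<'E'
from h import *
np.set_printoptions(precision=4,suppress=True)
delta(head(-.046,.055,.058),PSI-np.pi/2)
Rm=np.array([[np.cos(PSI),-np.sin(PSI)],[np.sin(PSI),np.cos(PSI)]])
p,d=grab_frame("side");cv2.imwrite(f"pics/{sys.argv[1]}.png",cv2.resize(p[200:380,260:460],None,fx=3,fy=3)[:,:,::-1]);p=p.astype(int)
o=(p[...,0]>150)&(p[...,1]>60)&(p[...,1]<170)&(p[...,2]<70)&(p[...,0]-p[...,2]>130)
q=pts("side",d,o);h=np.c_[(q[:,:2]-C)@Rm,q[:,2]]
h=h[(abs(h[:,0])<.07)&(h[:,1]>-.005)&(h[:,1]<.115)&(h[:,2]>.02)&(h[:,2]<.15)]
for a in np.arange(-.07,.07,.01):
    k=h[(h[:,0]>=a)&(h[:,0]<a+.01)]
    if len(k):print(round(a,3),len(k),np.percentile(k[:,2],[5,50,95]))
E
python3 g.py s4
```

```text
lin [-0.6 -0.8 -3.1] twist [-0.     0.     0.006] j [-0.25  0.35  0.26  2.18 -0.15  0.63 -1.1 ] F [-0.2  1.  -0.6] 5.85
-0.06 302 [0.0622 0.0751 0.0781]
-0.05 156 [0.0738 0.0755 0.0774]
-0.04 84 [0.072  0.0739 0.0752]
-0.03 6 [0.0713 0.0721 0.0735]
```

View pics/s4.png

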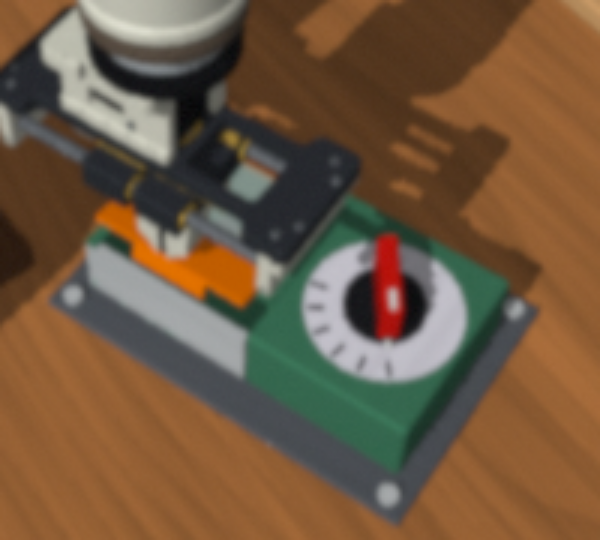

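The crop shows the fingers ending at about (175,252), on or in the front bar. I compare that with where the TCP projects, using depth.

Run:
```python
from h import *
np.set_printoptions(precision=4,suppress=True)
s=get_state();c=camera_params("side");K=c["camera_matrix"];T=c["camera_from_world"]
x=T[:3,:3]@s["eef_pos"]+T[:3,3];uv=(K@x/x[2])[:2];print("tcp",s["eef_pos"],uv,"crop",(uv-[260,200])*3,x[2])
p,d=grab_frame("side")
Rm=np.array([[np.cos(PSI),-np.sin(PSI)],[np.sin(PSI),np.cos(PSI)]])
for v in range(268,300,2):
  for u in (314,318,322):
    m=np.zeros(d.shape,bool);m[v,u]=1;q=pts("side",d,m)
    if len(q):print(u,v,p[v,u],np.r_[(q[0,:2]-C)@Rm,q[0,2]])
```

```text
tcp [ 0.4466 -0.0142  0.0551] [317.8616 288.33  ] crop [173.5848 264.9899] 0.809152237969633
314 268 [42 45 51] [-0.08    0.0323  0.1712]
318 268 [39 41 46] [-0.0759  0.0279  0.1702]
322 268 [68 56 37] [-0.0716  0.0236  0.1688]
314 270 [43 46 51] [-0.0811  0.0317  0.1679]
318 270 [41 43 47] [-0.0788  0.0258  0.1699]
322 270 [98 84 56] [-0.0748  0.0213  0.1691]
314 272 [36 39 44] [-0.0824  0.0308  0.1649]
318 272 [51 50 45] [-0.082   0.0234  0.1704]
322 272 [113 105  89] [-0.0744  0.0217  0.1632]
314 274 [40 44 47] [-0.0823  0.0311  0.1593]
318 274 [52 48 42] [-0.0828  0.023   0.1665]
322 274 [102  98  89] [-0.0754  0.021   0.1597]
314 276 [64 66 63] [-0.0827  0.031   0.1546]
318 276 [46 46 45] [-0.0816  0.0241  0.159 ]
322 276 [125 123 110] [-0.0562  0.0359  0.1201]
314 278 [103 104  97] [-0.0548  0.0539  0.0978]
318 278 [110 111 104] [-0.0819  0.024   0.1542]
322 278 [147 147 136] [-0.0561  0.0361  0.1141]
314 280 [111 111 104] [-0.0556  0.0535  0.0932]
322 280 [146 146 135] [-0.056   0.0363  0.1081]
314 282 [110 103  94] [-0.0552  0.054   0.0865]
318 282 [187 185 172] [-0.0556  0.0
[... 512 characters left out ...]
0] [-0.057   0.0535  0.0647]
318 290 [225 112   0] [-0.0565  0.0451  0.0715]
322 290 [219 108   0] [-0.0557  0.0371  0.0775]
314 292 [157 102  64] [-0.0574  0.0534  0.059 ]
318 292 [223 111   0] [-0.0554  0.0462  0.063 ]
322 292 [225 113   0] [-0.0552  0.0376  0.0704]
314 294 [137 140 137] [-0.0567  0.0543  0.0511]
318 294 [177 102  49] [-0.0564  0.0455  0.0586]
322 294 [225 112   0] [-0.0561  0.0371  0.0658]
314 296 [159 163 165] [-0.0592  0.0524  0.0496]
318 296 [134 133 128] [-0.0347  0.063   0.009 ]
322 296 [195 104  30] [-0.0572  0.0364  0.0614]
314 298 [160 163 164] [-0.0616  0.0507  0.0477]
318 298 [159 163 164] [-0.0595  0.0435  0.0515]
322 298 [133 121 111] [-0.0331  0.055   0.0074]
```

>>> {"fn": "carry_out", "kwargs": {"increments": [{"linear": [2, 0, 4], "twist": [0, 0, 0]}, {"linear": [3, 0, 8], "twist": [0, 0, 0]}, {"linear": [3, 0, 10], "twist": [0, 0, 0]}, {"linear": [3, 0, 10], "twist": [0, 0, 0]}]}}

```text
time_s: 6.35
eef_pos: [0.4491, -0.0131, 0.0446]
tool_rot: [0.983, 0.181, -0.0, -0.0]
force: [-0.5, 0.8, -0.2]
gripper_width: 0.0002
grasp_force: 0.0
```

```bash
python3 g.py s5
```

```text
lin [ -3.4  -0.7 -13.4] twist [-0.     0.001  0.006] j [-0.25  0.37  0.25  2.18 -0.16  0.61 -1.09] F [-0.5  0.8 -0.2] 6.35
-0.06 299 [0.0571 0.0687 0.0712]
-0.05 172 [0.0669 0.0686 0.0703]
-0.04 91 [0.0659 0.0678 0.0693]
-0.03 10 [0.0655 0.0666 0.067 ]
```

>>> {"fn": "carry_out", "kwargs": {"increments": [{"linear": [0, 0, 3], "twist": [0, 0, 0]}, {"linear": [0, 0, 6], "twist": [0, 0, 0]}, {"linear": [0, 0, 9], "twist": [0, 0, 0]}, {"linear": [0, 0, 11], "twist": [0, 0, 0]}, {"linear": [0, 0, 11], "twist": [0, 0, 0]}]}}

```text
time_s: 6.9
eef_pos: [0.4491, -0.0131, 0.0337]
tool_rot: [0.984, 0.181, -0.0, -0.0]
force: [-0.2, 0.4, -0.2]
gripper_width: 0.0006
grasp_force: 0.0
```

```bash
python3 g.py s6
```

```text
lin [ -3.4  -0.8 -24.3] twist [-0.     0.     0.006] j [-0.24  0.39  0.24  2.18 -0.17  0.58 -1.08] F [-0.2  0.4 -0.2] 6.9
-0.06 196 [0.057  0.0587 0.0612]
-0.05 177 [0.0567 0.0585 0.0603]
-0.04 79 [0.0564 0.0586 0.06  ]
-0.03 1 [0.0557 0.0557 0.0557]
```

Nearly flat (.0585 against .058). I press on until the force rises.

>>> {"fn": "carry_out", "kwargs": {"increments": [{"linear": [0, 0, 2], "twist": [0, 0, 0]}, {"linear": [0, 0, 4], "twist": [0, 0, 0]}, {"linear": [0, 0, 4], "twist": [0, 0, 0]}]}}

```text
time_s: 7.25
eef_pos: [0.4495, -0.0131, 0.0326]
tool_rot: [0.984, 0.181, 0.0, -0.001]
force: [-10.6, -0.9, 37.3]
gripper_width: 0.0003
grasp_force: 18.5
```

The force jumped to 37 N, so the guard is seated. I lift off straight up and work out the knob centre from the first, unobstructed pictures.

>>> {"fn": "carry_out", "kwargs": {"increments": [{"linear": [0, 0, -20], "twist": [0, 0, 0]}, {"linear": [0, 0, -65], "twist": [0, 0, 0]}, {"linear": [15, 20, -105], "twist": [0, 0, -0.14]}, {"linear": [30, 50, -115], "twist": [0, 0, -0.28]}, {"linear": [30, 70, -115], "twist": [0, 0, -0.42]}], "jaw": -0.2}}

```text
time_s: 7.75
eef_pos: [0.507, -0.0686, 0.1483]
tool_rot: [0.923, 0.385, 0.004, 0.002]
force: [0.1, -0.7, 1.0]
gripper_width: 0.036
grasp_force: 0.0
```

```bash
python3 - <<'E'
from h import *
np.set_printoptions(precision=4,suppress=True)
for n,sl in(("top",(slice(195,300),slice(365,432))),("side",(slice(260,350),slice(352,424)))):
    f=np.load(n+"0.npz");p=f["p"].astype(int)
    w=np.zeros(p.shape[:2],np.uint8);w[sl]=((p.min(2)>150)&(p.max(2)-p.min(2)<40))[sl]
    k,l,st,_=cv2.connectedComponentsWithStats(w);i=1+st[1:,4].argmax();v,u=np.nonzero(l==i)
    h=cv2.convexHull(np.c_[u,v].astype(np.int32))[:,0]
    q=plane(n,h,.0565)[:,:2].astype(np.float32);print(n,st[i],cv2.minEnclosingCircle(q))
    r=(p[...,0]>110)&(p[...,1]<70)&(p[...,2]<70);m=np.zeros_like(r);m[sl]=r[sl];q=pts(n,f["d"],m)
    q=q[(q[:,2]>.089)];print(q.mean(0))
    c=(q[:,:2]-q[:,:2].mean(0));d=np.array([np.cos(.955),np.sin(.955)]);print("along",(c@d).min(),(c@d).max(),"across",np.ptp(c@[-d[1],d[0]]))
print(head(0,-.055,0))
delta(head(0,-.055,.15),PSI+.6-np.pi/2)
E
python3 g.py s7
```

```text
top [ 373  219   52   51 1214] ((0.5289475321769714, -0.10511884838342667), 0.04602593183517456)
[ 0.5301 -0.1004  0.0953]
along -0.0273775522499983 0.04903701691192669 across 0.05561647672411091
side [ 361  281   54   46 1066] ((0.5290024876594543, -0.1057620644569397), 0.045684535056352615)
[ 0.5281 -0.1048  0.0941]
along -0.027109574814692356 0.06258689778007098 across 0.038198719310644495
[ 0.5273 -0.1005  0.    ]
lin [-8.4 36.8 -1.5] twist [ 0.007 -0.005 -0.167] j [-0.13  0.29  0.25  1.97 -0.09  0.88 -0.61] F [ 0.1 -0.7  1. ] 7.75
lin [ -4.6 -82.9  89.8] twist [ 0.005 -0.007  0.433] j [-0.13  0.29  0.25  1.97 -0.09  0.88 -0.61] F [ 0.1 -0.7  1. ] 7.75
-0.06 209 [0.0567 0.0585 0.0603]
-0.05 285 [0.0568 0.0585 0.0602]
-0.04 277 [0.0568 0.0588 0.0606]
-0.03 111 [0.0567 0.0585 0.0606]
-0.02 63 [0.0569 0.0589 0.0604]
-0.01 70 [0.0564 0.0584 0.0604]
0.0 58 [0.0563 0.0583 0.0604]
0.01 57 [0.0568 0.0583 0.0599]
0.02 62 [0.0571 0.0585 0.0605]
0.03 94 [0.0568 0.0589 0.0607]
0.04 177 [0.0566 0.0586 0.0606]
```

>>> {"fn": "carry_out", "kwargs": {"increments": [{"linear": [-4, 20, 0], "twist": [0, 0, -0.1]}, {"linear": [-8, 40, 0], "twist": [0, 0, -0.167]}, {"linear": [-8, 40, 0], "twist": [0, 0, -0.167]}, {"linear": [-8, 40, 0], "twist": [0, 0, -0.167]}]}}

```text
time_s: 8.2
eef_pos: [0.524, -0.1015, 0.1445]
tool_rot: [0.89, 0.456, -0.001, -0.001]
force: [-0.2, 0.2, -0.1]
gripper_width: 0.0548
grasp_force: 0.0
```

Run:
```python
from h import *
delta(np.r_[.529,-.105,.042],PSI+.6-np.pi/2)
s=get_state();p,d=grab_frame("wrist");cv2.imwrite("pics/w8.png",p[:,:,::-1]);np.savez("w8.npz",p=p,d=d,pos=s["eef_pos"],q=s["tool_rot"])
c=camera_params("wrist");T=c["T_tool_cam"];K=c["camera_matrix"]
R,G,B=[p[...,i].astype(int) for i in range(3)]
red=(R>110)&(G<60)&(B<60)
k,l,st,_=cv2.connectedComponentsWithStats(red.astype(np.uint8));i=1+st[1:,4].argmax();print(st[i]);red=l==i
v,u=np.nonzero(red&(d>0));x=(u-K[0,2])/K[0,0];y=(v-K[1,2])/K[1,1];th=np.hypot(x,y);z=d[v,u];t=np.tan(th)/np.maximum(th,1e-9)
P=np.stack([x*t*z,y*t*z,z],1)@T[:3,:3].T+T[:3,3]
W=Rr.from_quat(s["tool_rot"]).apply(P)+s["eef_pos"]
print("z pct",np.percentile(W[:,2],[2,50,98]))
t=W[W[:,2]>np.percentile(W[:,2],98)-.006];print("top",t.mean(0),cv2.minAreaRect(t[:,:2].astype(np.float32)),"tool",P[W[:,2]>np.percentile(W[:,2],98)-.006].mean(0))
```

```text
lin [1.000e-01 6.300e+00 1.025e+02] twist [-0.001  0.    -0.01 ] j [-0.05  0.34  0.23  1.92 -0.1   0.9  -0.4 ] F [-0.2  0.2 -0.1] 8.2Traceback (most recent call last):
  File "<stdin>", line 7, in <module>
ValueError: attempt to get argmax of an empty sequence
```

View pics/w8.png

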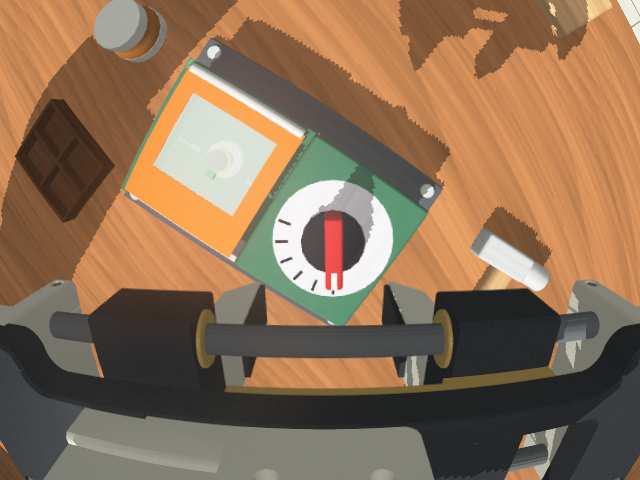

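The wrist view shows the guard flat. The knob bar is vertical at column 333, rows 212–290, parallel to the fingers, with the finger midpoint at about column 325, which agrees with the computed 6 mm y shift.

>>> {"fn": "carry_out", "kwargs": {"increments": [{"linear": [0, 6, 20], "twist": [0, 0, 0]}, {"linear": [0, 6, 50], "twist": [0, 0, 0]}, {"linear": [0, 6, 75], "twist": [0, 0, 0]}, {"linear": [0, 6, 92], "twist": [0, 0, 0]}, {"linear": [0, 6, 100], "twist": [0, 0, 0]}]}}

```text
time_s: 8.75
eef_pos: [0.5277, -0.1036, 0.0432]
tool_rot: [0.889, 0.458, -0.001, -0.001]
force: [0.1, 0.5, -0.7]
gripper_width: 0.055
grasp_force: 0.0
```

Run:
```python
from h import *
delta(np.r_[.529,-.105,.042],PSI+.6-np.pi/2)
p,d=grab_frame("side");cv2.imwrite("pics/s9.png",cv2.resize(p[200:380,300:500],None,fx=3,fy=3)[:,:,::-1])
```

```text
lin [-0.4  1.9  1.2] twist [-0.003  0.001 -0.007] j [-0.02  0.49  0.2   1.96 -0.15  0.7  -0.35] F [ 0.1  0.5 -0.7] 8.75
```

View pics/s9.png

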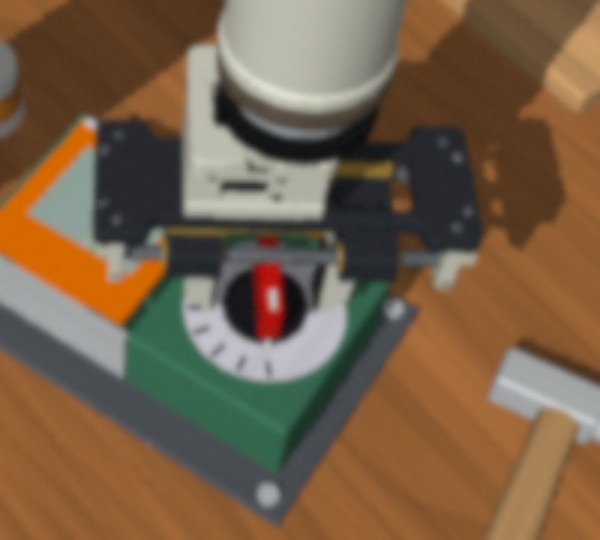

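The crop shows both fingers straddling the bar, with tips at about (195,305) and (335,305), clear of the skirt. I close.

>>> {"fn": "carry_out", "kwargs": {"increments": [{"linear": [0, 1.5, 0], "twist": [0, 0, 0]}, {"linear": [0, 1.5, 0], "twist": [0, 0, 0]}, {"linear": [0, 1.5, 0], "twist": [0, 0, 0]}, {"linear": [0, 1.5, 0], "twist": [0, 0, 0]}, {"linear": [0, 1.5, 0], "twist": [0, 0, 0]}], "jaw": 1}}

```text
time_s: 9.3
eef_pos: [0.5312, -0.1062, 0.0455]
tool_rot: [0.889, 0.458, 0.0, 0.0]
force: [0.3, 0.2, 1.0]
gripper_width: 0.0202
grasp_force: 0.0
```

```bash
python3 -c "
from h import *
delta(np.r_[.529,-.105,.042],PSI+.6-np.pi/2);s=get_state();print(s['torque'],s['gripper_width'],s['grasp_force'],s['eef_pos'])"
```

```text
lin [-0.3 -2.5  3.5] twist [ 0.001 -0.001 -0.007] j [-0.01  0.49  0.2   1.96 -0.15  0.7  -0.34] F [0.3 0.2 1. ] 9.3
[-0.09973095  0.13485415  0.00042238] 0.020167472131672012 0.0 [ 0.53123308 -0.10624948  0.04554044]
```

>>> {"fn": "carry_out", "kwargs": {"increments": [{"linear": [0, -1.5, 0], "twist": [0, 0, 0]}, {"linear": [0, -1.5, 0], "twist": [0, 0, 0]}, {"linear": [0, -1.5, 0], "twist": [0, 0, 0]}]}}

```text
time_s: 9.6
eef_pos: [0.5294, -0.105, 0.0453]
tool_rot: [0.889, 0.458, -0.0, -0.0]
force: [-2.5, 1.1, 4.8]
gripper_width: 0.012
grasp_force: 30.0
```

```bash
python3 -c "
from h import *
delta(np.r_[.529,-.105,.042],PSI+.6-np.pi/2);s=get_state();print(s['torque'],s['gripper_width'],s['grasp_force'],s['eef_pos'])"
```

```text
lin [-0.2 -0.3  3.3] twist [-0.001 -0.    -0.007] j [-0.02  0.49  0.2   1.96 -0.15  0.7  -0.35] F [-2.5  1.1  4.8] 9.6
[0.18540397 0.6923184  0.11339596] 0.012000704542355935 29.979574978351593 [ 0.5293796  -0.10503617  0.04525408]
```

>>> {"fn": "carry_out", "kwargs": {"increments": [{"linear": [0, 0, 0], "twist": [0, 0, 0.05]}, {"linear": [0, 0, 0], "twist": [0, 0, 0.1]}, {"linear": [0, 0, 0], "twist": [0, 0, 0.15]}, {"linear": [0, 0, 0], "twist": [0, 0, 0.2]}, {"linear": [0, 0, 0], "twist": [0, 0, 0.25]}]}}

```text
time_s: 10.1
eef_pos: [0.5296, -0.1052, 0.0453]
tool_rot: [0.94, 0.342, -0.0, -0.0]
force: [-3.1, 0.9, 3.8]
gripper_width: 0.0123
grasp_force: 30.0
```

```bash
cat > t.py <<'E'
from h import *
s=get_state();m=Rr.from_quat(s["tool_rot"]).as_matrix();yaw=np.arctan2(m[1,1],m[0,1])
print("turned",round(-.606-yaw,3),"tau",np.round(s["torque"],3),"F",np.round(s["force"],1),"w",s["gripper_width"],"g",s["grasp_force"],s["eef_pos"].round(4),"j",s["joints"].round(2),s["time_s"])
E
python3 t.py
```

```text
turned 0.266 tau [0.104 0.597 0.044] F [-3.1  0.9  3.8] w 0.012328304014924987 g 29.979088604450226 [ 0.5296 -0.1052  0.0453] j [-0.06  0.5   0.26  1.96 -0.19  0.7  -0.56] 10.1
```

>>> {"fn": "carry_out", "kwargs": {"increments": [{"linear": [0, 0, 0], "twist": [0, 0, 0.05]}, {"linear": [0, 0, 0], "twist": [0, 0, 0.1]}, {"linear": [0, 0, 0], "twist": [0, 0, 0.14]}]}}

```text
time_s: 10.4
eef_pos: [0.5296, -0.1053, 0.0452]
tool_rot: [0.961, 0.276, -0.0, -0.0]
force: [-1.4, 0.9, 4.7]
gripper_width: 0.012
grasp_force: 30.0
```

```bash
sed -i 's/-.606/-.620/' t.py; python3 t.py
```

```text
turned 0.392 tau [0.105 0.55  0.057] F [-1.4  0.9  4.7] w 0.011962849125272587 g 29.977664351463318 [ 0.5296 -0.1053  0.0452] j [-0.09  0.5   0.3   1.96 -0.22  0.71 -0.67] 10.4
```

>>> {"fn": "carry_out", "kwargs": {"increments": [{"linear": [0, 0, 0], "twist": [0, 0, 0.06]}, {"linear": [0, 0, 0], "twist": [0, 0, 0.12]}, {"linear": [0, 0, 0], "twist": [0, 0, 0.18]}, {"linear": [0, 0, 0], "twist": [0, 0, 0.24]}, {"linear": [0, 0, 0], "twist": [0, 0, 0.3]}]}}

```text
time_s: 10.9
eef_pos: [0.5297, -0.1056, 0.0453]
tool_rot: [0.992, 0.129, 0.0, 0.0]
force: [-0.9, 1.1, 4.4]
gripper_width: 0.0119
grasp_force: 30.0
```

```bash
python3 t.py
```

```text
turned 0.693 tau [-0.021  0.503  0.043] F [-0.9  1.1  4.4] w 0.011862866060259063 g 29.977973699569702 [ 0.5297 -0.1056  0.0453] j [-0.15  0.51  0.37  1.97 -0.28  0.71 -0.92] 10.9
```

>>> {"fn": "carry_out", "kwargs": {"increments": [{"linear": [0, 0, 0], "twist": [0, 0, 0.05]}, {"linear": [0, 0, 0], "twist": [0, 0, 0.1]}, {"linear": [0, 0, 0], "twist": [0, 0, 0.16]}]}}

```text
time_s: 11.2
eef_pos: [0.5298, -0.1057, 0.0453]
tool_rot: [0.999, 0.049, 0.0, 0.0]
force: [-1.3, 0.5, 3.4]
gripper_width: 0.0117
grasp_force: 30.0
```

```bash
python3 t.py
```

```text
turned 0.852 tau [-0.143  0.463  0.155] F [-1.3  0.5  3.4] w 0.011682967632875449 g 29.977395236492157 [ 0.5298 -0.1057  0.0453] j [-0.18  0.52  0.41  1.97 -0.31  0.72 -1.06] 11.2
```

>>> {"fn": "carry_out", "kwargs": {"increments": [{"linear": [0, 0, 0], "twist": [0, 0, 0.05]}, {"linear": [0, 0, 0], "twist": [0, 0, 0.1]}, {"linear": [0, 0, 0], "twist": [0, 0, 0.15]}]}}

```text
time_s: 11.5
eef_pos: [0.5298, -0.1059, 0.0453]
tool_rot: [1.0, -0.026, 0.0, 0.0]
force: [-1.4, -0.8, 4.2]
gripper_width: 0.0118
grasp_force: 30.0
```

```bash
python3 t.py
```

```text
turned 1.002 tau [-0.142  0.509  0.077] F [-1.4 -0.8  4.2] w 0.011826071678544799 g 29.976959824562073 [ 0.5298 -0.1059  0.0453] j [-0.21  0.52  0.45  1.97 -0.34  0.72 -1.18] 11.5
```

>>> {"fn": "carry_out", "kwargs": {"increments": [{"linear": [0, 0, 0], "twist": [0, 0, 0.04]}, {"linear": [0, 0, 0], "twist": [0, 0, 0.08]}]}}

```text
time_s: 11.7
eef_pos: [0.5298, -0.1059, 0.0452]
tool_rot: [0.998, -0.065, 0.0, 0.0]
force: [-1.3, -0.2, 3.4]
gripper_width: 0.0116
grasp_force: 30.0
```

```bash
python3 t.py
```

```text
turned 1.082 tau [-0.155  0.526  0.089] F [-1.3 -0.2  3.4] w 0.011605991176880699 g 29.97811585664749 [ 0.5298 -0.1059  0.0452] j [-0.23  0.53  0.47  1.97 -0.35  0.72 -1.25] 11.7
```

>>> {"fn": "carry_out", "kwargs": {"increments": [{"linear": [0, 0, 0], "twist": [0, 0, 0.04]}, {"linear": [0, 0, 0], "twist": [0, 0, 0.08]}]}}

```text
time_s: 11.9
eef_pos: [0.5297, -0.106, 0.0453]
tool_rot: [0.994, -0.105, 0.0, 0.0]
force: [-1.7, -0.7, 4.2]
gripper_width: 0.0118
grasp_force: 30.0
```

```bash
python3 t.py
python3 - <<'E'
from h import *
np.set_printoptions(precision=4,suppress=True)
for n in("side","top"):
    p,d=grab_frame(n);p=p.astype(int);r=(p[...,0]>110)&(p[...,1]<70)&(p[...,2]<70);q=pts(n,d,r)
    q=q[(abs(q[:,2]-.094)<.006)&(np.hypot(*(q[:,:2]-[.529,-.105]).T)<.035)]
    if len(q)>8:e,V=np.linalg.eigh(np.cov(q[:,:2].T));a=np.arctan2(V[1,1],V[0,1]);print(n,len(q),q.mean(0),"bar yaw",a,"knob",(.955-a+np.pi/2)%np.pi-np.pi/2)
E
cat > wr.py <<'E'
from h import *
p,d=grab_frame("wrist");cv2.imwrite("pics/w10.png",p[:,:,::-1])
E
python3 wr.py
```

```text
turned 1.162 tau [-0.207  0.524  0.121] F [-1.7 -0.7  4.2] w 0.011798231346415063 g 29.977245032787323 [ 0.5297 -0.106   0.0453] j [-0.24  0.53  0.49  1.97 -0.37  0.73 -1.31] 11.9
side 20 [ 0.5056 -0.1061  0.0921] bar yaw 2.316258018920831 knob -1.361258018920831
```

View pics/w10.png

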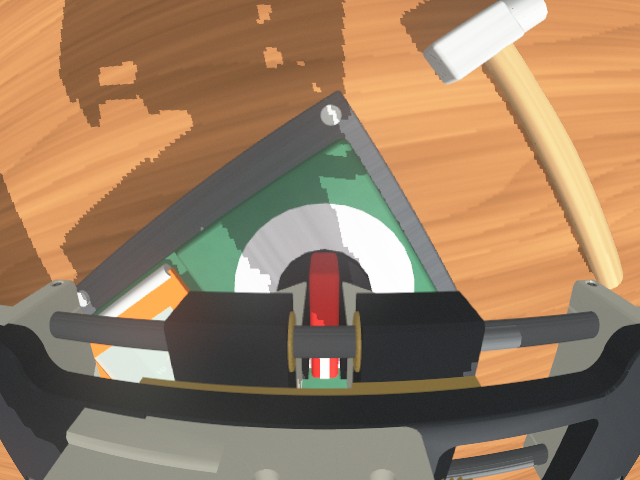

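The wrist view shows the bar still parallel between the pads at column 323, with its pointer end at the bottom (row 365). The knob has followed the tool by about 1.16 rad. A last small trim, then a hold.

>>> {"fn": "carry_out", "kwargs": {"increments": [{"linear": [0, 0, 0], "twist": [0, 0, 0.015]}, {"linear": [0, 0, 0], "twist": [0, 0, 0.015]}, {"linear": [0, 0, 0], "twist": [0, 0, 0.015]}, {"linear": [0, 0, 0], "twist": [0, 0, 0.015]}, {"linear": [0, 0, 0], "twist": [0, 0, 0.015]}]}}

```text
time_s: 12.55
eef_pos: [0.5298, -0.106, 0.0453]
tool_rot: [0.994, -0.112, 0.0, 0.0]
force: [-2.2, -2.0, 4.6]
gripper_width: 0.0114
grasp_force: 30.0
```

```bash
python3 t.py; python3 -c "from plant import *;print(hand_in())"
```

```text
turned 1.175 tau [-0.406  0.595  0.099] F [-2.2 -2.   4.6] w 0.011439645452608511 g 29.978428781032562 [ 0.5298 -0.106   0.0453] j [-0.25  0.53  0.49  1.97 -0.37  0.73 -1.32] 12.55
the job is handed in; nothing more can be done
None
```

I handed the job in (no verdict came back) with the guard measured flat and the knob held in a 30 N grip at about 1.175 rad of tool turn (third click 1.178); I placed the click by angle because the torque readings were too noisy to feel it clearly, and the arm never came near the jar, hammer or tray.

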